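Hang the slotted reference plate on its stand pin

ROBOT

A 6-joint arm with a two-finger parallel gripper is mounted at the origin on a cart in front of the work surface, level with it; the furniture and walls round the work are solid. World frame = base frame: x ahead of the robot, y to its left, z up, the work surface at z = 0. Lengths are in mm, angles in rad, forces in N, time in s.
With the tool pointing down it reaches from about 350 to 975 mm from the base axis. Payload 4.9 kg.
Tool frame: the origin (TCP) lies at the very end of the fingers, on their centre line; the grasp point (between the pads) lies 19 mm behind it; z points along the fingers, y is the line along which they close (so a half turn about z gives the same grasp; the last joint's range is limited). The gripper opens to 85 mm and grips with 20 to 120 N. Pads are 22 mm wide; open, the fingers measure 114 mm over their backs; the gripper's body (76 mm by 85 mm) begins 54 mm behind the grasp point. The pads swing forward as they close: fully open they stand 13 mm farther back than shut.
Start: joints at [1.051, 0.053, 1.613, -0, 1.476, -0.119], TCP at [243.835, 575.453, 231.304] pointing down, gripper open.
Joint ranges: [-3.01, 3.01], [-1.01, 2.22], [0.06, 2.58], [-1.02, 4.17], [0.09, 2.62], [-3.14, 3.14]. Speed limits (rad/s): [2.57, 2.57, 3.14, 3.14, 3.14, 3.14].

INTERFACE

Orientations are given as a rotation vector (axis times angle).
In Python, from plant import bot gives the robot as it stands.
- The arm moves only by the tool drive_tool, never from a script. Its arguments are lists of equal length, an entry for each row: "delta_pos": the shift along the tool's x, y, z in m, a list of three; "angular": the turn, a rotation vector about the tool's x, y, z in rad, a list of three. A call has 1 to 10 rows; each row shifts and turns the commanded pose from where the row before left it, along the tool's axes as they then stand; what a row does not reach is not made up. A row lasts 1/8 s, in which the tool goes at most 62.5 mm and 10.7 degrees, less where a joint would pass 70% of its speed; a pose out of reach is approached as far as the arm can. A call with a gripper value outside its range is refused whole. "grip" is the closure, from 0 (fully open) to 1 (shut), set as the call begins (left out, the last holds). The fingers move at their own pace and stop on an object; "squeeze" is the grip in N (left out, the last holds). Time passes only in rows, so rows that do not move let the fingers close. It gives the time, the measured TCP pose, the force, the opening and the grip force at its end, in the units of the state.
- bot.read_state(): the state, without advancing time (a new reading comes with each control period).
- bot.camera(name): name is "side" or "top" or "wrist"; returns the picture (420x560x3 uint8, blue, green, red); there is no depth.
- bot.camera_params(name): a dict with "mtx" (3x3 intrinsics, pixels), "R" (3x3) and "t" (3): a world point X has camera coordinates R X + t; the wrist camera has in their place "mount" (4x4, takes a point from camera to tool coordinates, whose origin is the TCP and whose axes are the flange's). Camera axes: x right, y down, z forward; pixel columns grow to the right and rows downward; lengths in mm; the calibration is good to about 2 mm. A picture is of the moment at which its call begins: read the wrist's pose just before it. camera_params takes no time and is no camera call.
- bot.finish_job(): hands the job in; it is judged then, once.
The state is a dict: "t": time; "qpos": joint angles; "qvel": joint speeds; "joint_torque": joint torques, N m; "ee_pos": TCP position; "tcp_rot": TCP orientation; "wrist_force": force on the tool from outside, world axes, zero at the start; "torque": the same for the moment, N m; "grip_width": opening from 0.0 (shut) to 1.0 (fully open); "grip_force": force on a finger pad.
Only numpy, scipy, OpenCV 4.12 (cv2) and the standard library are available. Lean on these libraries where they do the work, as an engineer would, in place of code of your own. Each camera call takes 0.05 s, during which the arm holds its last target. There are 200 camera calls.

TASK

Take the slotted reference plate out of the grey rack block and hang it up on the hanging stand: slide its side slot over the neck of the headed pin, all the way in, then lower it gently until the pin sits in the notch at the slot's inner end and carries the plate, and let go. The height of the pin has been reset and is not known exactly, so feel for it with light touches, never pushing hard on the pin, and leave the steel disc, the step wedge and the brown vial where they are.

Things in the scene. Friction and masses are not known exactly. Their poses are not given: they have to be found in the camera images.
- plate: Loose dark metal slotted plate, 6 thick (x), 172 high (z), 0.18 to 0.29 kg; origin at the centre of its underside. z up, y along its width, three steel discs on the -x face; its slot opens to +y. The body is y -40..+40, z 0..74. Top: black grip block. At the start it stands upright, loosely, in the rack's groove, its axes along the rack's.
- plate_grip (a point): Centre of the plate's black grip block, 156 above its underside, plate axes. The block is 12 thick (x), 44 wide (y), 32 high (z); grasp it from above across the 12 mm. Nothing of the plate is above it.
- plate_lip (a point): Point on the level top edge of the plate's lower lip, at plate y = +35, z = 74 (82 below the grip centre). The lip is 14 high and reaches to y = +48; it is the floor of the slot. From y = +22 to +48 nothing is above it. Slot: 11 high (z 74..85), from the inner end wall at y = -6 to the open side; the upper jaw above it ends at y = +22.
- plate_seat (a point): Where the pin's axis lies in the plate once hung: plate y = 0, z = 93, i.e. 63 below the grip centre, 4 below the flat top of the notch. The notch is 12 wide (y -6..+6), at the slot's inner end, and goes up 12 from the slot (z 85..97). The pin's axis is at plate z = 78 when the lip touches it from below.
- stand: Hanging stand, heavy, fixed; origin on the table below the middle of the pin's neck. Dark base 90x100x10, aluminium post 34 wide, 157 high, its front at x = +16; on it a dark clamp carriage 26 high, 34 wide, front face x = +7, from which the pin points to -x (to the robot) at y = 0. The plate hangs with its axes along the stand's: bring it from the -y side, slide it to +y.
- pin_nominal (a point): Mid-height of the pin's setting range, fixed on the stand, 135 above the table, stand axes. The steel pin's axis (along x) is anywhere from 18 below to 18 above this point; its true height is not reported. Neck 8 diameter, x -7..+7; head 18 diameter, x -11..-7. The pin sits in a rubber bush, gives about 1 mm for 9 N up, down and sideways, and bears at most 15 N.
- rack: Grey plastic rack block, fixed, 60x100x38, origin at the centre of its underside. The plate stands in its groove (7 wide in x, 84 long in y, 30 deep, floor 8 above the table), with its axes along the rack's.
- steel_disc: Bystander: flat round steel block, 60 diameter, 14 high, on the table; origin at the centre of its underside.
- step_wedge: Bystander: stepped steel wedge 20x80x22, on the table; origin at the centre of its underside.
- amber_vial: Bystander: small brown vial with black cap, 30 diameter, 52 high, upright on the table; origin at the centre of its underside.

How it is judged (in metres and radians):
On the way:
1. the plate, held by the gripper, is slid in sideways until the pin is at the inner end of its slot, between pin head and carriage (contact force between plate and the fingers above 1 N and y of plate_seat in the frame of stand between -0.006 and 0.006 m and x of plate_seat in the frame of stand between -0.007 and 0.007 m and z of plate_seat in the frame of stand between 0.111 and 0.174 m), for 0.1 s.
At the end, for the whole second after the job is handed in: The released plate hangs at rest on the pin, carried by the stand alone: the pin is in its notch (notch seat within 5 mm sideways and 7 mm along the pin of the middle of the pin's neck, at a height that the pin can have), the plate is upright within 0.15 rad and square to the pin within 0.35 rad (contact force between plate and stand above 0.8 N and contact force between plate and rack below 0.1 N and contact force between plate and the fingers below 0.1 N and y of plate_seat in the frame of stand between -0.005 and 0.005 m and x of plate_seat in the frame of stand between -0.007 and 0.007 m and z of plate_seat in the frame of stand between 0.112 and 0.158 m and angle between plate_seat's own z axis and vertical below 0.15 rad and angle between the x axis of plate_seat and the x axis of stand, either way round below 0.35 rad and linear speed of plate below 0.03 m/s); the robot touches nothing.
It fails at once if the plate is pressed or dropped on the stand with more than 15 N (contact force between plate and stand above 15 N).
It fails at once if the fingers or arm push on the stand with more than 10 N (contact force between any of the arm, the fingers and stand above 10 N).
It fails at once if the steel disc is moved by more than 20 mm (distance of steel_disc from where it was at the start of the episode above 0.02 m).
It fails at once if the step wedge is moved by more than 20 mm (distance of step_wedge from where it was at the start of the episode above 0.02 m).
It fails at once if the brown vial is moved by more than 20 mm (distance of amber_vial from where it was at the start of the episode above 0.02 m).
It also fails if it takes over 51 s, if anything falls off the work surface, if the arm or the gripper's body presses on something with over 40 N, if the wrist force passes 120 N, or if a joint passes its speed limit or range.

## Working session

There is one attempt and no reset: what is moved stays moved. The work goes in short steps, Python scripts to look and compute and a tool call to move; the robot and the scene stay as the last step left them, time stands still between calls to the robot, and variables do not carry over. Pictures are saved under pics/ and viewed, at most 10 in all, crops included, and the job is handed in when it is done.

Besides the shell and the picture viewer there is one more tool, called by a JSON object that holds its "name" and its "arguments". drive_tool: Moves the arm, as the interface text tells. Its arguments: {"type":"object","properties":{"delta_pos":{"type":"array"},"angular":{"type":"array"},"grip":{"type":"number"},"squeeze":{"type":"number"}},"required":["delta_pos","angular"]}

```bash
mkdir -p pics; ls; python3 - <<'E'
from plant import bot
import cv2
print(bot.read_state())
for n in ("side","top"):
    cv2.imwrite(f"pics/{n}0.png",bot.camera(n)); print(n,bot.camera_params(n))
print(bot.camera_params("wrist"))
E
```

```text
pics
{'t': 0.0, 'qpos': array([ 1.05100370e+00,  5.33958483e-02,  1.61429305e+00, -1.68232314e-05,
        1.47601225e+00, -1.19040205e-01]), 'qvel': array([ 1.73866900e-03, -1.41256704e-03,  7.71018418e-04, -1.13124651e-05,
       -1.72862561e-03, -1.13591648e-03]), 'joint_torque': array([ 1.97557201e-04, -3.93692529e+01, -3.70175064e+01, -1.88415252e-04,
        6.98703006e-03, -2.79246215e-06]), 'ee_pos': array([243.53303269, 574.92036967, 230.03942565]), 'tcp_rot': array([-0.625165  , -3.07810062,  0.0031521 ]), 'wrist_force': array([-0.01999621,  0.20812964,  0.42376428]), 'torque': array([ 0.01832266,  0.02513248, -0.0213392 ]), 'grip_force': 0.0, 'grip_width': 1.0001434632118344}
side {'mtx': array([[460.40063368,   0.        , 278.26044219],
       [  0.        , 460.40063368, 214.50261051],
       [  0.        ,   0.        ,   1.        ]]), 'R': array([[ 0.88864746, -0.45856773,  0.00461874],
       [-0.16981882, -0.33841007, -0.92554859],
       [ 0.42598975,  0.82170205, -0.37860068]]), 't': array([-438.3785479 ,  239.51357542,  886.97661959])}
top {'mtx': array([[431.69
[... 161 characters left out ...]
3113, -0.99988858,  0.01408925],
       [-0.98537131, -0.00725874, -0.17026655],
       [ 0.17034985, -0.01304354, -0.98529731]]), 't': array([ 81.63740138, 570.9659115 , 899.51441006])}
{'mtx': array([[326.34946825,   0.        , 280.12734558],
       [  0.        , 326.34946825, 205.92784571],
       [  0.        ,   0.        ,   1.        ]]), 'mount': array([[ 2.33934936e-04, -9.60656291e-01, -2.77739870e-01,
         7.09854536e+01],
       [ 9.99999345e-01, -8.63734181e-05,  1.14103154e-03,
         1.01372493e+00],
       [-1.12012847e-03, -2.77739955e-01,  9.60655642e-01,
        -1.42263567e+02],
       [ 0.00000000e+00,  0.00000000e+00,  0.00000000e+00,
         1.00000000e+00]])}
```

View pics/top0.png

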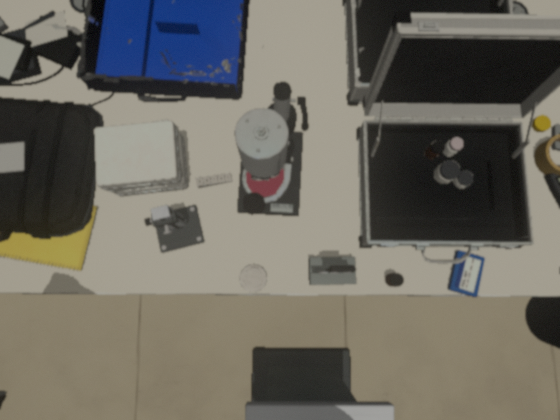

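View pics/side0.png

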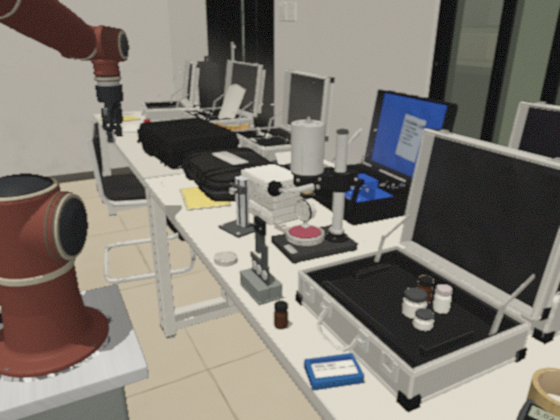

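The top view shows the stand near (180,228), the rack and plate near (332,270), the disc at (253,277), the wedge at (214,181) and the vial at (395,280). The side view shows the stand near (240,210) and the plate near (260,255). I'll enlarge these.

```bash
python3 - <<'E'
import cv2,numpy as np
t=cv2.imread("pics/top0.png");s=cv2.imread("pics/side0.png")
def c(i,x,y,w,h,W,H): return cv2.convertScaleAbs(cv2.resize(i[y:y+h,x:x+w],(W,H),interpolation=cv2.INTER_CUBIC),alpha=1.5,beta=15)
a=np.vstack([c(t,140,195,80,60,400,300),c(t,295,240,80,60,400,300)])
b=np.vstack([c(s,205,165,80,60,400,300),c(s,220,205,80,100,240,300) if 0 else cv2.copyMakeBorder(c(s,225,205,80,100,240,300),0,0,0,160,0)])
cv2.imwrite("pics/z0.png",np.hstack([a,b]))
E
```

```text
(no output)
```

View pics/z0.png

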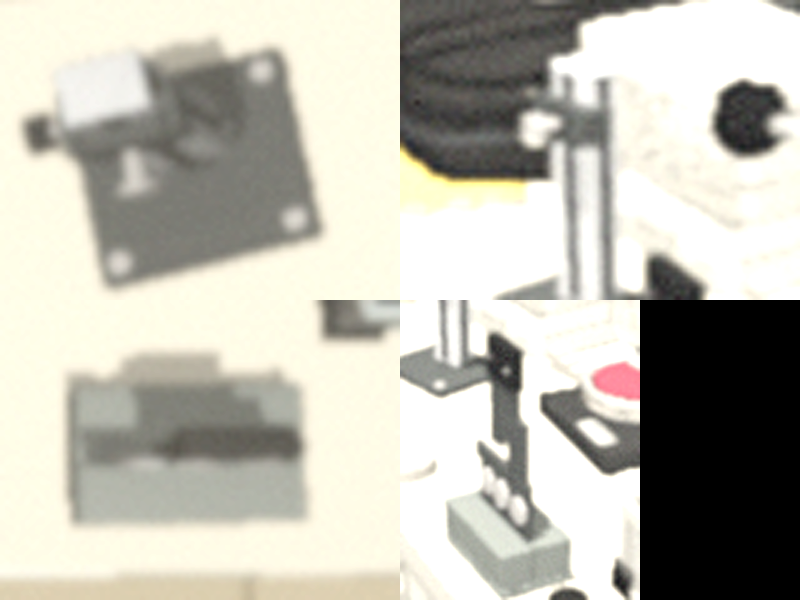

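```bash
cat > h.py <<'E'
import numpy as np, cv2
from plant import bot
from scipy.spatial.transform import Rotation as Ro
def cam(n,st=None):
    p=bot.camera_params(n)
    if n!="wrist": return p["mtx"],p["R"],-p["R"].T@p["t"]
    M=p["mount"];Rt=Ro.from_rotvec(st["tcp_rot"]).as_matrix()
    return p["mtx"],(Rt@M[:3,:3]).T,Rt@M[:3,3]+st["ee_pos"]
def ray(c,u): 
    K,R,C=c; d=R.T@np.linalg.solve(K,[u[0],u[1],1.]); return C,d/np.linalg.norm(d)
def onz(c,u,z): C,d=ray(c,u); return C+d*(z-C[2])/d[2]
def onplane(c,u,p,n): C,d=ray(c,u); return C+d*((p-C)@n)/(d@n)
def tri(a,u,b,v):
    C,d=ray(a,u);E,e=ray(b,v); s=np.linalg.lstsq(np.c_[d,-e],E-C,rcond=None)[0]
    p,q=C+s[0]*d,E+s[1]*e; return (p+q)/2,np.linalg.norm(p-q)
def proj(c,X): K,R,C=c; q=K@(R@(np.asarray(X,float)-C)); return q[:2]/q[2]
E
python3 - <<'E'
from h import *
np.set_printoptions(precision=1,suppress=True)
T,S=cam("top"),cam("side"); print(T[2],S[2])
z=lambda x,y,ox,oy:(ox+x/5-.4,oy+y/5-.4)
for p in [(285,48),(322,235),(110,288)]: print("base",onz(T,z(*p,140,195),10))
print("head",tri(T,z(135,185,140,195),S,(205+130/5,165+130/5)))
print("neck",tri(T,z(128,155,140,195),S,(205+145/5,165+126/5)))
for p in [(75,220),(305,218),(70,82),(300,82)]: print("rack38",onz(T,z(*p,295,240),38), "z0",onz(T,z(*p,295,240),0))
for p in [(168,145),(300,145)]: print("grip172",onz(T,z(*p,295,240),172))
print("grip",tri(T,z(235,145,295,240),S,(225+105/3,205+60/3)))
print("disc",onz(T,(253,277),14),"vial",onz(T,(395,280),52),"wedge",onz(T,(214,181),22))
E
```

```text
[409.   97.5 982.4] [  52.4 -848.8  559.5]
base [581.9 276.4  10. ]
base [496.6 256.6  10. ]
base [472.3 350.3  10. ]
head (array([504.4, 313.4, 124.1]), np.float64(2.934496445910423))
neck (array([515.9, 317.1, 123.6]), np.float64(4.284373520084742))
rack38 [404.9  21.7  38. ] z0 [404.7  18.6   0. ]
rack38 [406.2 -77.8  38. ] z0 [406.1 -84.8   0. ]
rack38 [464.1  23.5  38. ] z0 [466.3  20.5   0. ]
rack38 [464.7 -77.   38. ] z0 [466.9 -84.1   0. ]
grip172 [433.2  -2.4 172. ]
grip172 [433.4 -51.7 172. ]
grip (array([433.6, -28.5, 165.3]), np.float64(0.2566240731458209))
disc [418.6 145.   14. ] vial [ 413.4 -159.6   52. ] wedge [633.7 236.7  22. ]
```

```bash
cat >> h.py <<'E'
def plan(target,yaw,n):
    """n equal rows; yaw = angle of tool y vs world x (tool down)"""
    st=bot.read_state(); R0=Ro.from_rotvec(st["tcp_rot"])
    x=np.array([-np.sin(yaw),np.cos(yaw),0]);z=np.array([0,0,-1.]);Y=np.cross(z,x)
    R1=Ro.from_matrix(np.c_[x,Y,z]); w=(R0.inv()*R1).as_rotvec()/n
    d=(np.asarray(target,float)-st["ee_pos"])/n
    for k in range(n):
        R=R0*Ro.from_rotvec(w*k); print(np.round(R.inv().apply(d)/1000,4).tolist())
    print("w",np.round(w,4))
E
python3 -c "
from h import *
plan([433,-28,232],0,12)"
```

```text
[-0.0341, -0.0401, -0.0001]
[-0.0379, -0.0366, -0.0001]
[-0.0413, -0.0327, -0.0001]
[-0.0443, -0.0286, -0.0001]
[-0.0468, -0.0241, -0.0001]
[-0.0489, -0.0194, -0.0001]
[-0.0506, -0.0146, -0.0001]
[-0.0518, -0.0096, -0.0001]
[-0.0525, -0.0045, -0.0001]
[-0.0527, 0.0006, -0.0001]
[-0.0524, 0.0058, -0.0002]
[-0.0515, 0.0108, -0.0002]
w [-0.0002  0.0001  0.0975]
```

{"name": "drive_tool", "arguments": {"delta_pos": [[-0.034,-0.04,0],[-0.038,-0.0365,0],[-0.041,-0.0325,0],[-0.044,-0.0285,0],[-0.047,-0.024,0],[-0.049,-0.0195,0],[-0.0505,-0.0145,0],[-0.052,-0.0095,0],[-0.0525,-0.0045,0],[-0.0527,0.0005,0]], "angular": [[0,0,0.0975],[0,0,0.0975],[0,0,0.0975],[0,0,0.0975],[0,0,0.0975],[0,0,0.0975],[0,0,0.0975],[0,0,0.0975],[0,0,0.0975],[0,0,0.0975]]}}

```text
t: 1.35
ee_pos: [401.8, 71.8, 231.0]
tcp_rot: [1.998, 2.424, 0.0]
wrist_force: [1.6, 0.5, 0.3]
grip_width: 0.999
grip_force: 0.0
```

{"name": "drive_tool", "arguments": {"delta_pos": [[-0.0524,0.006,0],[-0.0515,0.011,0],[0,0,0],[0,0,0]], "angular": [[0,0,0.0975],[0,0,0.0975],[0,0,0],[0,0,0]]}}

```text
t: 1.85
ee_pos: [433.4, -26.6, 230.8]
tcp_rot: [-2.22, -2.221, 0.0]
wrist_force: [-0.3, 0.1, -1.1]
grip_width: 0.998
grip_force: 0.0
```

```bash
python3 - <<'E'
from h import *
st=bot.read_state(); im=bot.camera("wrist"); print(st["t"],st["ee_pos"],st["tcp_rot"])
c=cam("wrist",st)
cv2.imwrite("pics/w0.png",im); np.save("w0.npy",[c[1],np.tile(c[2],(3,1))])
for X in ([433,-28,180],[433,-6,180],[433,-50,180],[433,22,38],[433,-78,38]): print(X,proj(c,X))
E
```

```text
1.85 [433.41325889 -26.63618325 230.82384822] [-2.22042657e+00 -2.22071041e+00  4.22902813e-04]
[433, -28, 180] [279.41614355 232.49552505]
[433, -6, 180] [279.40751485 198.75059574]
[433, -50, 180] [279.42427708 264.30396764]
[433, 22, 38] [279.83451639 135.83795363]
[433, -78, 38] [279.82404771 229.36439665]
```

View pics/w0.png

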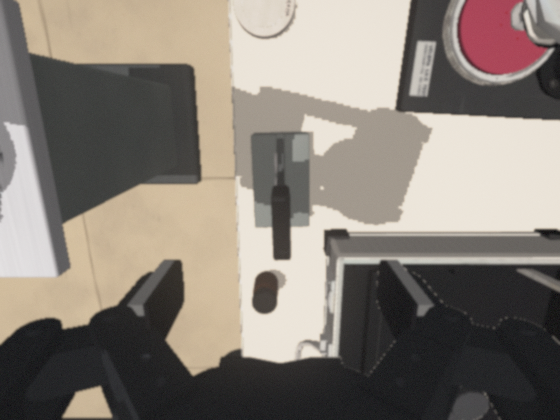

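The block's top shows at columns 273..291, far edge at row 259, so the grip is at about (434.5, -26). The rack runs along y with almost no yaw. I'll descend and grip.

{"name": "drive_tool", "arguments": {"delta_pos": [[0,0.001,0.03],[0,0,0.03],[0,0,0.023],[0,0,0]], "angular": [[0,0,0],[0,0,0],[0,0,0],[0,0,0]]}}

```text
t: 2.4
ee_pos: [433.0, -25.2, 146.2]
tcp_rot: [-2.215, -2.222, 0.003]
wrist_force: [-0.1, -0.3, 0.6]
grip_width: 1.006
grip_force: 0.0
```

{"name": "drive_tool", "arguments": {"delta_pos": [[0,0,0],[0,0,0],[0,0,0],[0,0,0],[0,0,0],[0,0,0]], "angular": [[0,0,0],[0,0,0],[0,0,0],[0,0,0],[0,0,0],[0,0,0]], "grip": 1, "squeeze": 50}}

```text
t: 3.15
ee_pos: [434.8, -27.0, 149.0]
tcp_rot: [-2.221, -2.222, 0.0]
wrist_force: [-2.6, 0.9, 5.5]
grip_width: 0.128
grip_force: 50.2
```

{"name": "drive_tool", "arguments": {"delta_pos": [[0,0,-0.01],[0,0,-0.02],[0,0,-0.025],[0,0,-0.025],[0,0,0],[0,0,0],[0,0,0]], "angular": [[0,0,0],[0,0,0],[0,0,0],[0,0,0],[0,0,0],[0,0,0],[0,0,0]]}}

```text
t: 4.03
ee_pos: [434.0, -26.8, 226.6]
tcp_rot: [-2.22, -2.22, 0.002]
wrist_force: [-0.2, 0.8, -1.7]
grip_width: 0.132
grip_force: 49.0
```

```bash
python3 - <<'E'
from h import *
st=bot.read_state(); im=bot.camera("side"); w=bot.camera("wrist"); st2=bot.read_state();print(st["t"],st["ee_pos"],st2["ee_pos"],st["wrist_force"],st2["wrist_force"],st["tcp_rot"])
cv2.imwrite("pics/s1.png",im); cv2.imwrite("pics/w1.png",w)
S=cam("side");C=cam("wrist",st2); g=st2["ee_pos"]+[0,0,15.5]
for n,o in dict(grip=(0,0,0),seat=(0,0,-63),bl=(0,40,-156),br=(0,-40,-156),lip=(0,48,-82),gt=(0,22,16),gt2=(0,-22,16)).items(): print(n,proj(S,g+o),proj(C,g+o))
u,v=proj(S,g+np.array([0,0,-70])).astype(int)
cv2.imwrite("pics/z1.png",np.hstack([cv2.convertScaleAbs(cv2.resize(im[v-75:v+75,u-50:u+50],(400,600),interpolation=cv2.INTER_CUBIC),alpha=1.6),cv2.convertScaleAbs(cv2.resize(w[100:340,200:360],(400,600),interpolation=cv2.INTER_CUBIC),alpha=1.6)])); print(u,v)
E
```

```text
4.025 [434.01479886 -26.76530272 226.55825019] [434.25372897 -26.83084011 227.05178779] [-0.16121501  0.81658831 -1.66310081] [-0.23658972  0.01983267 -1.8177277 ] [-2.21992567 -2.21960026  0.00224634]
grip [259.49239443 190.64635483] [279.87164545 283.72834777]
seat [259.81184892 218.56537849] [280.13815853 232.31562777]
bl [252.77690008 250.10839751] [280.34265377 150.30816499]
br [268.23468611 265.14976251] [280.31691666 237.27920951]
lip [250.7565501 218.9817514] [280.20256913 150.74531877]
gt [254.97213481 180.38056324] [279.75176262 252.22747012]
gt2 [264.01704136 186.39983027] [279.7737134  352.22621179]
259 221
```

View pics/z1.png

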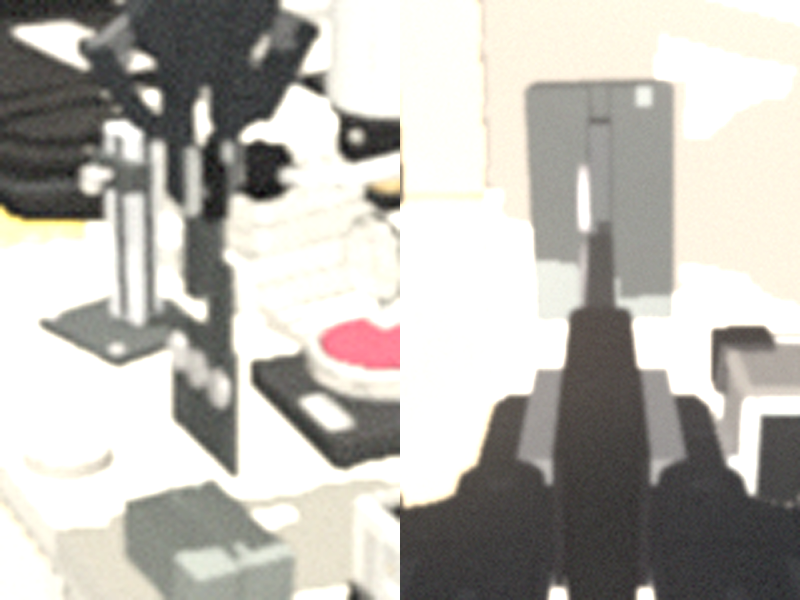

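The side view puts the plate's lower corners at crop (173,420) and (237,475), against (175,416) and (237,476) predicted. The plate therefore sits centred and upright in the grip. Next I move to the -y side of the stand, with yaw about 0.242.

```bash
python3 -c "
from h import *
plan([460,190,227],0.242,6)"
```

```text
[0.0361, 0.0043, 0.0]
[0.0359, 0.0057, 0.0]
[0.0357, 0.0072, 0.0]
[0.0354, 0.0086, 0.0]
[0.035, 0.01, 0.0]
[0.0345, 0.0114, 0.0]
w [-0.0003 -0.0001 -0.0404]
```

{"name": "drive_tool", "arguments": {"delta_pos": [[0.036,0.0045,0],[0.036,0.0055,0],[0.0355,0.007,0],[0.0355,0.0085,0],[0.035,0.01,0],[0.0345,0.0115,0],[0.011,0.021,0],[0.011,0.021,0],[0.011,0.021,0],[0.011,0.021,0]], "angular": [[0,0,-0.0404],[0,0,-0.0404],[0,0,-0.0404],[0,0,-0.0404],[0,0,-0.0404],[0,0,-0.0404],[0,0,0],[0,0,0],[0,0,0],[0,0,0]]}}

```text
t: 5.38
ee_pos: [531.5, 253.1, 227.3]
tcp_rot: [-1.936, -2.473, 0.002]
wrist_force: [0.3, 0.7, -1.1]
grip_width: 0.134
grip_force: 49.0
```

{"name": "drive_tool", "arguments": {"delta_pos": [[0,0,0],[0,0,0],[0,0,0]], "angular": [[0,0,0],[0,0,0],[0,0,0]]}}

```text
t: 5.75
ee_pos: [530.6, 252.1, 228.2]
tcp_rot: [-1.937, -2.473, 0.001]
wrist_force: [1.1, -0.4, -1.6]
grip_width: 0.135
grip_force: 49.2
```

```bash
python3 - <<'E'
from h import *
st=bot.read_state(); w=bot.camera("wrist"); im=bot.camera("side"); print(st["t"],st["ee_pos"],st["tcp_rot"],st["wrist_force"])
cv2.imwrite("pics/s2.png",im); cv2.imwrite("pics/w2.png",w); np.savez("w2.npz",**{k:st[k] for k in("ee_pos","tcp_rot")})
# 140..420 x 0..300
a=cv2.convertScaleAbs(cv2.resize(w[0:240,160:400],(600,600),interpolation=cv2.INTER_CUBIC),alpha=1.5)
b=cv2.convertScaleAbs(cv2.resize(im[150:270,215:255],(200,600),interpolation=cv2.INTER_CUBIC),alpha=1.5)
cv2.imwrite("pics/z2.png",np.hstack([a,b]))
C=cam("wrist",st)
print(proj(C,[516,317,124]),proj(cam("side"),[516,317,124]))
E
```

```text
5.75 [530.64997642 252.11182193 228.17441948] [-1.93692566e+00 -2.47330086e+00  5.93030651e-04] [ 1.06795858 -0.36956618 -1.64354212]
[281.45112734 119.14643388] [234.80159927 190.03861958]
```

View pics/z2.png

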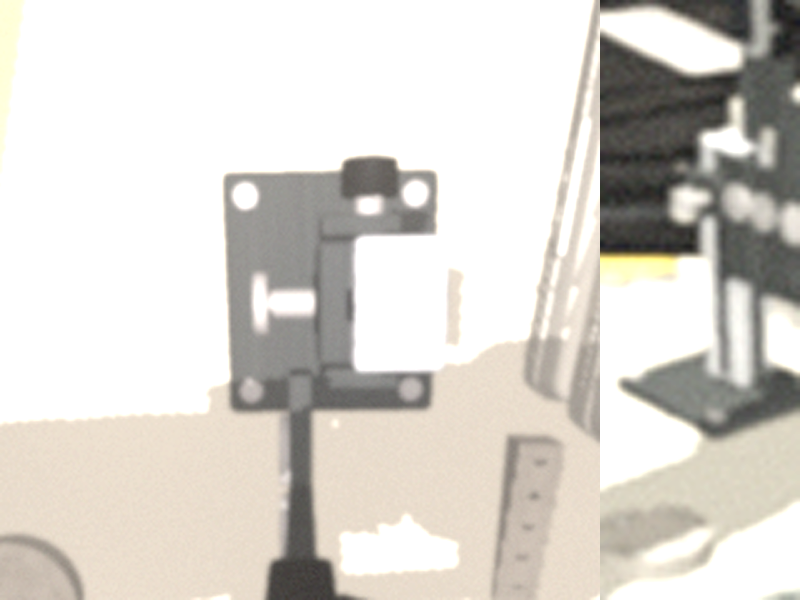

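The wrist view shows the pin's head at crop (261,303) and its neck from (270,303) to (317,303), level. The plate's lip tip is at (300,372), and the base edges are symmetric, so yaw is right. Side view: the pin head is at px (233,190.6).

```bash
python3 - <<'E'
from h import *
np.set_printoptions(precision=1,suppress=True)
st=dict(np.load("w2.npz")); W=cam("wrist",st);S=cam("side");T=cam("top")
R=Ro.from_rotvec(st["tcp_rot"]); tl=lambda X:R.inv().apply(X-st["ee_pos"])
z=lambda x,y:(160+x/2.5-.3,y/2.5-.3)
h,e=tri(W,z(261,303),S,(233,190.5)); print("head",h,e,tl(h))
h2,e=tri(T,(166.6,231.6),S,(233,190.5)); print("head T,S",h2,e)
for zz in (120,124,128): print(zz,"head",tl(onz(W,z(261,303),zz)),"carr",tl(onz(W,z(317,303),zz)))
g=st["ee_pos"][2]+15.5
print("lip tip",tl(onz(W,z(300,372),g-82)),"neck of grip",tl(onz(W,z(300,560),g+16)))
E
```

```text
head [506.1 312.  125.7] 4.403945235586519 [ 64.   -9.4 102.5]
head T,S [507.  312.  125.5] 2.8039339482432326
120 head [ 65.2 -11.5 108.2] carr [ 65.2   5.1 108.2]
124 head [ 65.3 -11.3 104.2] carr [ 65.3   5.1 104.2]
128 head [ 65.4 -11.1 100.2] carr [ 65.4   5.  100.2]
lip tip [49.3  0.1 66.5] neck of grip [ 33.1   0.2 -31.5]
```

{"name": "drive_tool", "arguments": {"delta_pos": [[0,-0.002,0.02],[0,0,0.02],[0,0,0.011],[0.01,0,0],[0.01,0,0],[0.009,0,0],[0,0,0],[0,0,0],[0,0,0]], "angular": [[0,0,0],[0,0,0],[0,0,0],[0,0,0],[0,0,0],[0,0,0],[0,0,0],[0,0,0],[0,0,0]]}}

```text
t: 6.98
ee_pos: [522.4, 280.1, 177.4]
tcp_rot: [1.937, 2.473, 0.0]
wrist_force: [-0.0, 0.6, -1.8]
grip_width: 0.133
grip_force: 49.1
```

```bash
python3 - <<'E'
from h import *
st=bot.read_state(); w=bot.camera("wrist"); im=bot.camera("side"); print(st["t"],st["ee_pos"],st["tcp_rot"],st["wrist_force"],bot.read_state()["wrist_force"])
a=cv2.convertScaleAbs(cv2.resize(w[40:280,160:400],(600,600),interpolation=cv2.INTER_CUBIC),alpha=1.5)
b=cv2.convertScaleAbs(cv2.resize(im[150:270,215:255],(200,600),interpolation=cv2.INTER_CUBIC),alpha=1.5)
cv2.imwrite("pics/z3.png",np.hstack([a,b]))
E
```

```text
6.975 [522.36350317 280.09109412 177.38946878] [1.93680270e+00 2.47335246e+00 8.03033316e-05] [-0.03220628  0.55351131 -1.80155319] [-0.80884396 -0.06764107 -2.05167801]
```

View pics/z3.png

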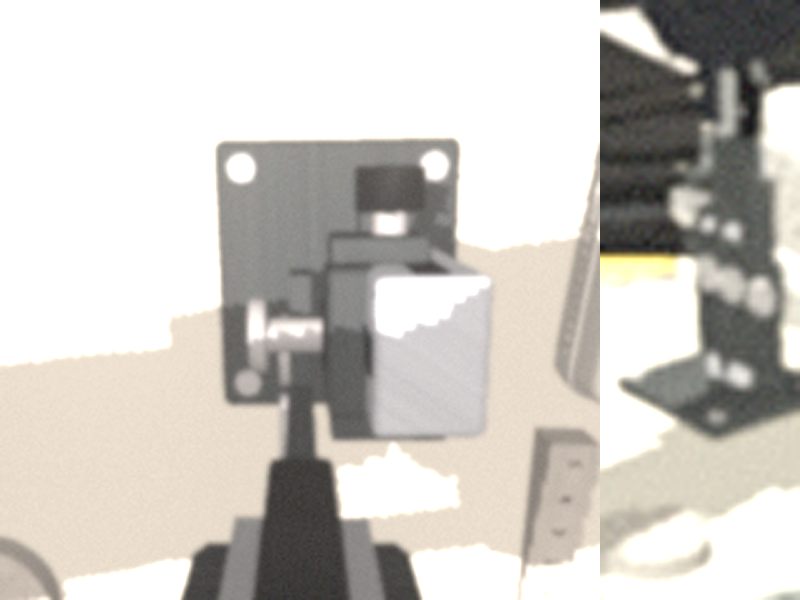

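The lip (tip at crop row 272) now lies under the neck (row 333), roughly centred on it, with the jaw end clear at row 390. I'll raise it in light steps.

{"name": "drive_tool", "arguments": {"delta_pos": [[0,0,-0.002],[0,0,-0.002],[0,0,0],[0,0,0]], "angular": [[0,0,0],[0,0,0],[0,0,0],[0,0,0]]}}

```text
t: 7.58
ee_pos: [522.3, 280.2, 181.3]
tcp_rot: [1.937, 2.474, 0.0]
wrist_force: [-0.4, -0.5, -1.5]
grip_width: 0.13
grip_force: 49.1
```

{"name": "drive_tool", "arguments": {"delta_pos": [[0,0,-0.0008],[0,0,0],[0,0,0]], "angular": [[0,0,0],[0,0,0],[0,0,0]]}}

```text
t: 7.95
ee_pos: [522.2, 280.3, 182.1]
tcp_rot: [-1.936, -2.474, 0.0]
wrist_force: [-0.0, 0.3, -0.6]
grip_width: 0.132
grip_force: 49.1
```

{"name": "drive_tool", "arguments": {"delta_pos": [[0,0,-0.0007],[0,0,0],[0,0,0]], "angular": [[0,0,0],[0,0,0],[0,0,0]]}}

```text
t: 8.32
ee_pos: [522.2, 280.3, 182.8]
tcp_rot: [-1.937, -2.474, 0.0]
wrist_force: [-0.3, 0.1, -1.8]
grip_width: 0.132
grip_force: 49.1
```

{"name": "drive_tool", "arguments": {"delta_pos": [[0,0,-0.0007],[0,0,0],[0,0,0]], "angular": [[0,0,0],[0,0,0],[0,0,0]]}}

```text
t: 8.7
ee_pos: [522.3, 280.3, 183.5]
tcp_rot: [1.937, 2.474, 0.0]
wrist_force: [0.1, -1.6, -2.9]
grip_width: 0.132
grip_force: 49.1
```

{"name": "drive_tool", "arguments": {"delta_pos": [[0,0,-0.0007],[0,0,0],[0,0,0]], "angular": [[0,0,0],[0,0,0],[0,0,0]]}}

```text
t: 9.07
ee_pos: [522.3, 280.3, 184.2]
tcp_rot: [1.936, 2.474, 0.0]
wrist_force: [-0.4, 0.2, -2.0]
grip_width: 0.132
grip_force: 49.1
```

{"name": "drive_tool", "arguments": {"delta_pos": [[0,0,-0.0007],[0,0,0],[0,0,0]], "angular": [[0,0,0],[0,0,0],[0,0,0]]}}

```text
t: 9.45
ee_pos: [522.3, 280.3, 184.9]
tcp_rot: [1.937, 2.474, 0.0]
wrist_force: [0.6, -0.2, -2.0]
grip_width: 0.13
grip_force: 49.1
```

{"name": "drive_tool", "arguments": {"delta_pos": [[0,0,-0.0007],[0,0,0],[0,0,0]], "angular": [[0,0,0],[0,0,0],[0,0,0]]}}

```text
t: 9.82
ee_pos: [522.3, 280.3, 185.6]
tcp_rot: [1.937, 2.474, 0.0]
wrist_force: [0.2, -0.4, -1.4]
grip_width: 0.135
grip_force: 49.1
```

{"name": "drive_tool", "arguments": {"delta_pos": [[0,0,-0.0007],[0,0,0],[0,0,0]], "angular": [[0,0,0],[0,0,0],[0,0,0]]}}

```text
t: 10.2
ee_pos: [522.3, 280.3, 186.3]
tcp_rot: [1.936, 2.474, 0.0]
wrist_force: [0.4, -0.6, -1.8]
grip_width: 0.131
grip_force: 49.1
```

{"name": "drive_tool", "arguments": {"delta_pos": [[0,0,-0.0007],[0,0,0],[0,0,0]], "angular": [[0,0,0],[0,0,0],[0,0,0]]}}

```text
t: 10.58
ee_pos: [522.3, 280.3, 187.0]
tcp_rot: [-1.937, -2.474, -0.0]
wrist_force: [-0.1, -0.3, -2.0]
grip_width: 0.129
grip_force: 49.1
```

{"name": "drive_tool", "arguments": {"delta_pos": [[0,0,-0.0007],[0,0,0],[0,0,0]], "angular": [[0,0,0],[0,0,0],[0,0,0]]}}

```text
t: 10.95
ee_pos: [522.3, 280.3, 187.7]
tcp_rot: [1.937, 2.474, 0.0]
wrist_force: [0.3, -0.6, -1.1]
grip_width: 0.133
grip_force: 49.1
```

{"name": "drive_tool", "arguments": {"delta_pos": [[0,0,-0.0007],[0,0,0],[0,0,0]], "angular": [[0,0,0],[0,0,0],[0,0,0]]}}

```text
t: 11.32
ee_pos: [522.3, 280.2, 188.4]
tcp_rot: [1.937, 2.474, -0.0]
wrist_force: [0.1, -0.2, -2.3]
grip_width: 0.13
grip_force: 49.1
```

{"name": "drive_tool", "arguments": {"delta_pos": [[0,0,-0.0007],[0,0,0],[0,0,0]], "angular": [[0,0,0],[0,0,0],[0,0,0]]}}

```text
t: 11.7
ee_pos: [522.3, 280.3, 189.1]
tcp_rot: [1.937, 2.474, -0.0]
wrist_force: [-0.6, 0.4, -3.0]
grip_width: 0.129
grip_force: 49.1
```

{"name": "drive_tool", "arguments": {"delta_pos": [[0,0,-0.0005],[0,0,0],[0,0,0]], "angular": [[0,0,0],[0,0,0],[0,0,0]]}}

```text
t: 12.08
ee_pos: [522.2, 280.3, 189.6]
tcp_rot: [-1.937, -2.474, 0.0]
wrist_force: [0.2, -1.1, -2.2]
grip_width: 0.134
grip_force: 49.1
```

{"name": "drive_tool", "arguments": {"delta_pos": [[0,0,-0.0007],[0,0,0],[0,0,0]], "angular": [[0,0,0],[0,0,0],[0,0,0]]}}

```text
t: 12.45
ee_pos: [522.2, 280.3, 190.1]
tcp_rot: [-1.936, -2.474, 0.0]
wrist_force: [0.1, 0.4, -2.5]
grip_width: 0.13
grip_force: 49.0
```

{"name": "drive_tool", "arguments": {"delta_pos": [[0,0,-0.0005],[0,0,0],[0,0,0]], "angular": [[0,0,0],[0,0,0],[0,0,0]]}}

```text
t: 12.82
ee_pos: [522.1, 280.2, 190.5]
tcp_rot: [-1.936, -2.474, 0.001]
wrist_force: [0.4, 1.6, -4.4]
grip_width: 0.132
grip_force: 48.7
```

Light contact (about 2.5 N) at TCP z ≈ 189.8, so the pin is at about 127. I'll lower 2.6 mm to centre the pin in the slot, then slide in.

{"name": "drive_tool", "arguments": {"delta_pos": [[0,0,0.0013],[0,0,0.0013],[0,0,0],[0.003,0,0],[0.003,0,0],[0.003,0,0],[0.003,0,0],[0,0,0]], "angular": [[0,0,0],[0,0,0],[0,0,0],[0,0,0],[0,0,0],[0,0,0],[0,0,0],[0,0,0]]}}

```text
t: 13.82
ee_pos: [519.3, 292.2, 188.2]
tcp_rot: [-1.936, -2.474, 0.0]
wrist_force: [0.7, -0.3, -2.7]
grip_width: 0.128
grip_force: 49.1
```

```bash
python3 - <<'E'
from h import *
st=bot.read_state(); w=bot.camera("wrist"); im=bot.camera("side"); print(st["t"],st["ee_pos"],st["tcp_rot"],st["wrist_force"],bot.read_state()["wrist_force"])
np.savez("w4.npz",**{k:st[k] for k in("ee_pos","tcp_rot")})
a=cv2.convertScaleAbs(cv2.resize(w[80:230,230:330],(400,600),interpolation=cv2.INTER_CUBIC),alpha=1.5)
b=cv2.convertScaleAbs(cv2.resize(im[150:250,215:265],(300,600),interpolation=cv2.INTER_CUBIC),alpha=1.5)
cv2.imwrite("pics/z4.png",np.hstack([a,b]))
E
```

```text
13.825 [519.27129351 292.17162998 188.16076812] [-1.93608859e+00 -2.47401456e+00  1.11578697e-04] [ 0.7001893  -0.29348956 -2.70951641] [ 0.38208725 -1.21034365 -1.75495912]
```

View pics/z4.png

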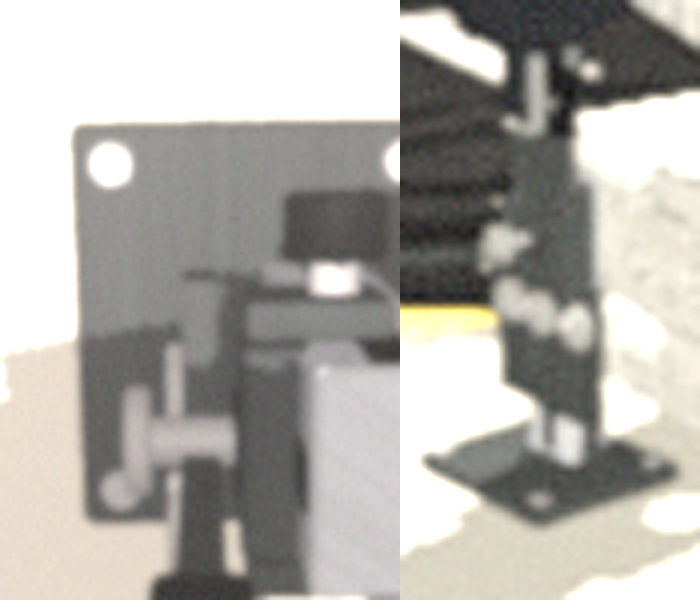

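The wrist view shows the neck (row 437, columns 150..235) just ahead of the jaw end, and the plate (columns 182..225) about 1.5 mm too far toward the carriage. I'll shift it back and keep sliding.

{"name": "drive_tool", "arguments": {"delta_pos": [[0,-0.0015,0],[0.003,0,0],[0.003,0,0],[0,0,0]], "angular": [[0,0,0],[0,0,0],[0,0,0],[0,0,0]]}}

```text
t: 14.42
ee_pos: [516.4, 297.6, 188.2]
tcp_rot: [1.936, 2.474, 0.0]
wrist_force: [0.3, 0.1, -2.1]
grip_width: 0.133
grip_force: 49.1
```

{"name": "drive_tool", "arguments": {"delta_pos": [[0.003,0,0],[0.003,0,0],[0,0,0],[0,0,0]], "angular": [[0,0,0],[0,0,0],[0,0,0],[0,0,0]]}}

```text
t: 14.92
ee_pos: [515.0, 303.2, 188.2]
tcp_rot: [1.936, 2.474, -0.0]
wrist_force: [-0.2, 0.1, -1.3]
grip_width: 0.129
grip_force: 49.1
```

{"name": "drive_tool", "arguments": {"delta_pos": [[0.0025,0,0],[0.0025,0,0],[0.002,0,0],[0,0,0],[0,0,0]], "angular": [[0,0,0],[0,0,0],[0,0,0],[0,0,0],[0,0,0]]}}

```text
t: 15.55
ee_pos: [513.4, 310.0, 188.2]
tcp_rot: [1.936, 2.474, -0.0]
wrist_force: [-0.1, -0.3, -2.2]
grip_width: 0.134
grip_force: 49.1
```

{"name": "drive_tool", "arguments": {"delta_pos": [[0.001,0,0],[0.001,0,0],[0,0,0],[0,0,0]], "angular": [[0,0,0],[0,0,0],[0,0,0],[0,0,0]]}}

```text
t: 16.05
ee_pos: [512.9, 312.0, 188.2]
tcp_rot: [1.937, 2.474, 0.0]
wrist_force: [-0.2, 0.0, -2.8]
grip_width: 0.132
grip_force: 49.1
```

{"name": "drive_tool", "arguments": {"delta_pos": [[0.001,0,0],[0,0,0],[0,0,0]], "angular": [[0,0,0],[0,0,0],[0,0,0]]}}

```text
t: 16.42
ee_pos: [512.6, 312.9, 188.2]
tcp_rot: [-1.937, -2.474, 0.0]
wrist_force: [-0.3, 0.7, -2.6]
grip_width: 0.132
grip_force: 49.1
```

{"name": "drive_tool", "arguments": {"delta_pos": [[0.0008,0,0],[0,0,0],[0,0,0]], "angular": [[0,0,0],[0,0,0],[0,0,0]]}}

```text
t: 16.8
ee_pos: [512.5, 313.7, 188.2]
tcp_rot: [1.937, 2.474, -0.0]
wrist_force: [-0.4, -0.5, -2.0]
grip_width: 0.137
grip_force: 49.1
```

{"name": "drive_tool", "arguments": {"delta_pos": [[0.0008,0,0],[0,0,0],[0,0,0]], "angular": [[0,0,0],[0,0,0],[0,0,0]]}}

```text
t: 17.18
ee_pos: [512.2, 314.5, 188.2]
tcp_rot: [-1.937, -2.474, 0.0]
wrist_force: [0.2, 0.1, -2.2]
grip_width: 0.13
grip_force: 49.1
```

{"name": "drive_tool", "arguments": {"delta_pos": [[0.0006,0,0],[0,0,0],[0,0,0]], "angular": [[0,0,0],[0,0,0],[0,0,0]]}}

```text
t: 17.55
ee_pos: [512.1, 315.1, 188.2]
tcp_rot: [-1.937, -2.474, 0.0]
wrist_force: [0.2, -0.1, -2.7]
grip_width: 0.125
grip_force: 49.1
```

{"name": "drive_tool", "arguments": {"delta_pos": [[0.0006,0,0],[0,0,0],[0,0,0]], "angular": [[0,0,0],[0,0,0],[0,0,0]]}}

```text
t: 17.92
ee_pos: [512.0, 315.6, 188.2]
tcp_rot: [-1.937, -2.474, 0.0]
wrist_force: [0.5, -1.0, -1.6]
grip_width: 0.136
grip_force: 49.1
```

{"name": "drive_tool", "arguments": {"delta_pos": [[0.0006,0,0],[0,0,0],[0,0,0]], "angular": [[0,0,0],[0,0,0],[0,0,0]]}}

```text
t: 18.3
ee_pos: [511.9, 316.2, 188.2]
tcp_rot: [1.936, 2.474, -0.0]
wrist_force: [0.3, -0.4, -2.2]
grip_width: 0.133
grip_force: 49.1
```

{"name": "drive_tool", "arguments": {"delta_pos": [[0.0006,0,0],[0,0,0],[0,0,0]], "angular": [[0,0,0],[0,0,0],[0,0,0]]}}

```text
t: 18.68
ee_pos: [511.7, 316.6, 188.2]
tcp_rot: [1.936, 2.473, -0.001]
wrist_force: [-0.1, -1.8, -1.8]
grip_width: 0.134
grip_force: 49.1
```

{"name": "drive_tool", "arguments": {"delta_pos": [[0.0005,0,0],[0,0,0],[0,0,0]], "angular": [[0,0,0],[0,0,0],[0,0,0]]}}

```text
t: 19.05
ee_pos: [511.7, 317.0, 188.2]
tcp_rot: [1.936, 2.473, -0.001]
wrist_force: [0.8, -4.0, -1.6]
grip_width: 0.133
grip_force: 49.1
```

Wall contact (4 N sideways). I'll back off 2.9 mm to centre the pin under the notch and lower.

{"name": "drive_tool", "arguments": {"delta_pos": [[-0.0029,0,0],[0,0,0],[0,0,0.0015],[0,0,0.0015],[0,0,0.001],[0,0,0],[0,0,0]], "angular": [[0,0,0],[0,0,0],[0,0,0],[0,0,0],[0,0,0],[0,0,0],[0,0,0]]}}

```text
t: 19.92
ee_pos: [512.3, 314.5, 184.2]
tcp_rot: [-1.937, -2.474, -0.0]
wrist_force: [0.8, 0.3, -2.0]
grip_width: 0.136
grip_force: 49.1
```

{"name": "drive_tool", "arguments": {"delta_pos": [[0,0,0.001],[0,0,0],[0,0,0]], "angular": [[0,0,0],[0,0,0],[0,0,0]]}}

```text
t: 20.3
ee_pos: [512.3, 314.5, 183.2]
tcp_rot: [-1.937, -2.474, 0.0]
wrist_force: [0.2, -0.9, -1.7]
grip_width: 0.132
grip_force: 49.1
```

{"name": "drive_tool", "arguments": {"delta_pos": [[0,0,0.0015],[0,0,0.0015],[0,0,0.001],[0,0,0],[0,0,0]], "angular": [[0,0,0],[0,0,0],[0,0,0],[0,0,0],[0,0,0]]}}

```text
t: 20.92
ee_pos: [512.3, 314.5, 179.2]
tcp_rot: [-1.937, -2.474, -0.0]
wrist_force: [0.3, -0.8, -1.3]
grip_width: 0.131
grip_force: 49.1
```

{"name": "drive_tool", "arguments": {"delta_pos": [[0,0,0.001],[0,0,0.001],[0,0,0],[0,0,0]], "angular": [[0,0,0],[0,0,0],[0,0,0],[0,0,0]]}}

```text
t: 21.42
ee_pos: [512.2, 314.5, 177.2]
tcp_rot: [-1.937, -2.474, 0.0]
wrist_force: [0.1, -0.0, -1.5]
grip_width: 0.137
grip_force: 49.1
```

{"name": "drive_tool", "arguments": {"delta_pos": [[0,0,0.001],[0,0,0],[0,0,0]], "angular": [[0,0,0],[0,0,0],[0,0,0]]}}

```text
t: 21.8
ee_pos: [512.2, 314.5, 176.2]
tcp_rot: [1.937, 2.474, -0.0]
wrist_force: [0.2, 0.3, -2.2]
grip_width: 0.126
grip_force: 49.1
```

{"name": "drive_tool", "arguments": {"delta_pos": [[0,0,0.0007],[0,0,0],[0,0,0]], "angular": [[0,0,0],[0,0,0],[0,0,0]]}}

```text
t: 22.18
ee_pos: [512.2, 314.5, 175.5]
tcp_rot: [1.936, 2.474, -0.0]
wrist_force: [-0.2, -0.3, -1.5]
grip_width: 0.13
grip_force: 49.1
```

{"name": "drive_tool", "arguments": {"delta_pos": [[0,0,0.0006],[0,0,0],[0,0,0]], "angular": [[0,0,0],[0,0,0],[0,0,0]]}}

```text
t: 22.55
ee_pos: [512.3, 314.5, 174.9]
tcp_rot: [-1.937, -2.474, 0.0]
wrist_force: [0.3, -0.0, -1.1]
grip_width: 0.129
grip_force: 49.1
```

{"name": "drive_tool", "arguments": {"delta_pos": [[0,0,0.0006],[0,0,0],[0,0,0]], "angular": [[0,0,0],[0,0,0],[0,0,0]]}}

```text
t: 22.92
ee_pos: [512.3, 314.5, 174.5]
tcp_rot: [1.937, 2.474, 0.0]
wrist_force: [-0.4, -0.3, 0.7]
grip_width: 0.136
grip_force: 49.3
```

The pin now carries the plate: fz went from -1.9 to +0.7. I'll release.

{"name": "drive_tool", "arguments": {"delta_pos": [[0,0,0],[0,0,0],[0,0,0],[0,0,0],[0,0,0]], "angular": [[0,0,0],[0,0,0],[0,0,0],[0,0,0],[0,0,0]], "grip": 0.5, "squeeze": 20}}

```text
t: 23.55
ee_pos: [512.3, 314.5, 174.3]
tcp_rot: [1.937, 2.474, 0.0]
wrist_force: [0.7, 0.2, 0.6]
grip_width: 0.503
grip_force: 0.0
```

```bash
python3 - <<'E'
from h import *
st=bot.read_state(); w=bot.camera("wrist"); im=bot.camera("side"); print(st["t"],st["ee_pos"],st["wrist_force"],st["grip_width"])
a=cv2.convertScaleAbs(cv2.resize(w[80:400,160:400],(450,600),interpolation=cv2.INTER_CUBIC),alpha=1.5)
b=cv2.convertScaleAbs(cv2.resize(im[150:250,215:265],(300,600),interpolation=cv2.INTER_CUBIC),alpha=1.5)
cv2.imwrite("pics/z5.png",np.hstack([a,b]))
E
```

```text
23.55 [512.27551735 314.45114537 174.33101692] [0.67014912 0.24220689 0.62204949] 0.5029270822527684
```

View pics/z5.png

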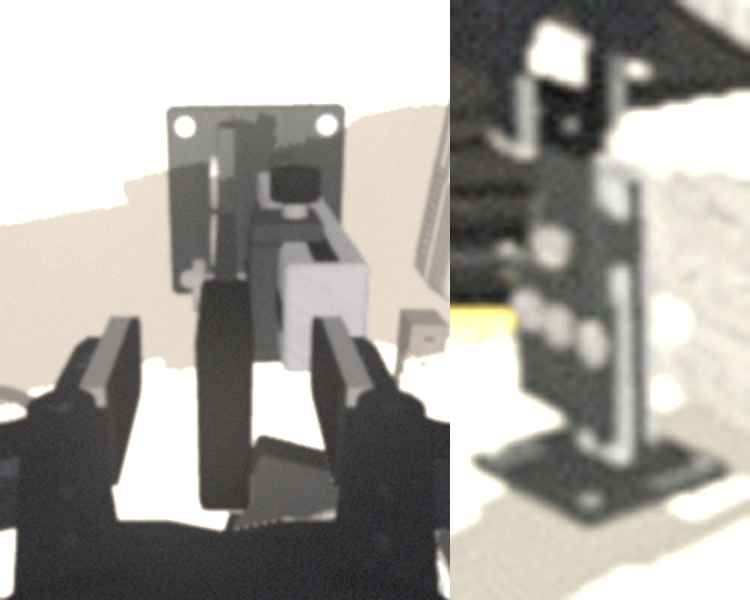

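The fingers are clear on both sides of the block (columns 200..252), and the plate hangs upright on the pin. The side view shows the pin head at crop (550,245) in front of it. I'll retreat straight up.

{"name": "drive_tool", "arguments": {"delta_pos": [[0,0,-0.01],[0,0,-0.02],[0,0,-0.03],[0,0,-0.03],[0,0,-0.03],[0,0,0],[0,0,0],[0,0,0],[0,0,0],[0,0,0]], "angular": [[0,0,0],[0,0,0],[0,0,0],[0,0,0],[0,0,0],[0,0,0],[0,0,0],[0,0,0],[0,0,0],[0,0,0]]}}

```text
t: 24.9
ee_pos: [512.1, 314.3, 293.6]
tcp_rot: [-1.936, -2.473, 0.002]
wrist_force: [-0.4, -0.1, -0.2]
grip_width: 0.5
grip_force: 0.0
```

```bash
python3 - <<'E'
from h import *
im=bot.camera("side"); w=bot.camera("wrist"); print(bot.read_state()["t"])
a=cv2.convertScaleAbs(cv2.resize(w[80:400,160:400],(450,600),interpolation=cv2.INTER_CUBIC),alpha=1.5)
b=cv2.convertScaleAbs(cv2.resize(im[150:250,215:265],(300,600),interpolation=cv2.INTER_CUBIC),alpha=1.5)
cv2.imwrite("pics/z6.png",np.hstack([a,b]))
E
```

```text
25.0
```

View pics/z6.png

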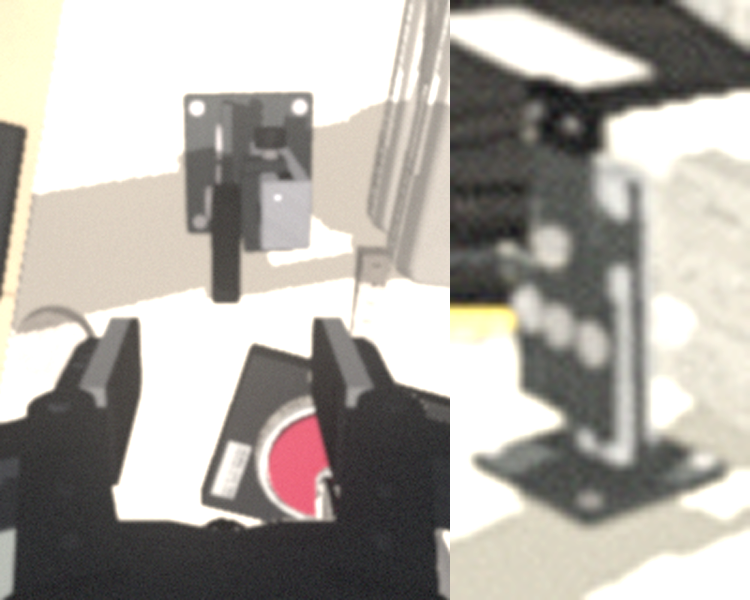

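The plate still hangs upright and square on the pin, unchanged since release, and the arm is well clear of it. Handing in.

```bash
python3 -c "
from plant import bot
print(bot.finish_job())"
```

```text
the job is handed in; nothing more can be done
None
```

The plate hangs on the pin, released and upright with the arm clear of it, and the job was handed in at about 25 s; the hand-in returned no verdict.

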